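Clamp a model wing in a notched slide clamp

ROBOT

A 6-joint arm with a two-finger parallel gripper is mounted at the origin on the work surface. World frame = base frame: x ahead of the robot, y to its left, z up, the work surface at z = 0. Lengths are in m, angles in degrees, forces in N, time in s.
With the tool pointing down it reaches from about 0.275 to 0.775 m from the base axis. Payload 14.6 kg.
Tool frame: the origin (TCP) lies between the finger pads; the fingertips stand 8 mm ahead of it and the grasp point (between the pads) lies 11 mm behind it; z points along the fingers, x is the direction in which the jaws open and shut, and the axes are right-handed (so a half turn about z gives the same grasp; the last joint's range is limited). The gripper opens to 85 mm and grips with 20 to 120 N. Pads are 22 mm wide; open, the fingers measure 114 mm over their backs; the gripper's body (76 mm by 85 mm) begins 54 mm behind the grasp point. The pads swing forward as they close: fully open they stand 13 mm farther back than shut.
Start: joints at [-85.044, 15.075, -2.767, 72.158, 0, 81.102], TCP at [0.126, -0.51, 0.239] pointing down, gripper open.
Joint ranges: [-151.79, 151.79], [-50.71, 97.33], [-67.44, 78.34], [-121.81, 120.89], [-77.56, 73.72], [-180, 180]. Speed limits (degrees/s): [108.29, 108.29, 147.25, 159.86, 180, 180].

INTERFACE

Orientations are given as [roll, pitch, yaw] about the fixed x, y, z axes, in that order (R = Rz(yaw) Ry(pitch) Rx(roll)).
In Python, from plant import * gives the robot as it stands. Calls block until the motion is done:
- move_to(position, orientation): joint-space move of the TCP to a pose.
- move_linear(position, frame=None, v=0.15): straight line of the TCP; frame=None keeps the orientation; v is the mean speed in m/s.
- move_j(angles): joint-space move.
- set_gripper(opening, grip_force=None): finger opening in m; grip_force is the grip in N (None keeps the last); returns when the fingers have stopped.
- hold(seconds).
- ik(position, orientation): joint angles nearest the present ones, or None.
- grab_frame(name): name is "side" or "top" or "wrist"; returns a dict with "pixels" (400x640x3 uint8, red, green, blue), "fx", "fy", "cx", "cy" (pixels), "dist_coeffs" ([k1, k2, p1, p2, k3] as OpenCV has them; the pictures are not rectified), "rvec" (rotation vector, rad) and "tvec" (3), from world to camera coordinates, as OpenCV has them. Camera axes: x right, y down, z forward; pixel columns grow to the right and rows downward; lengths in m; the calibration is good to about 2 mm. A picture is of the moment at which its call begins. There is no depth.
A pose or a line that the arm cannot do raises PlanningError and nothing moves.
- job_done(): hands the job in, once; it reports no verdict.
Readings, each from a call of its own:
- current_clock(): time.
- current_joints(): joint angles.
- current_qd(): joint speeds.
- current_effort(): joint torques, N m.
- current_ee_pos(): TCP position.
- current_tcp_rot(): TCP orientation.
- current_ft_force(): force on the tool from outside, world axes, zero at the start.
- current_torque(): the same for the moment, N m.
- current_width(): finger opening in m.
Only numpy, scipy, OpenCV 4.12 (cv2) and the standard library are available. Lean on these libraries where they do the work, as an engineer would, in place of code of your own. Each camera call takes 0.05 s, during which the arm holds its last target.

TASK

Clamp the blue wing in the silver slide clamp: lift the orange release bar and hold it up while you slide the carriage towards the wing, until the sprung pad has pushed the wing squarely home against the fence and is itself pressed in about half way, then let go so that the bar drops into the nearest notch and locks. Squeeze gently (the pad must never be pressed to the end of its spring), keep the wing flat on its bed without touching it yourself and leave the other things on the table alone.

Things in the scene. Friction and masses are not known exactly. Their poses are not given: they have to be found in the camera images.
- jig: Silver aluminium slide clamp fixed on the bamboo tray, base 300 x 140 x 12 mm. Origin: centre of its underside; +x is the closing direction (carriage towards fence), z up. Two dark rails (tops at z 30 mm) carry the carriage; between them 4 mm steel cross pins every 8 mm form the notches. A cork bed (x 40 to 118 mm, top z 26 mm) carries the wing
- slide (a joint): travel of the carriage along the clamp's +x, m, 0 to 0.142; its middle stands at x = -0.108 + travel in the clamp's frame. The bar drops into a notch where the travel is a multiple of 0.008 m. It starts in the notch at 0.008. With the bar up it slides with about 1 N of friction; locked, it cannot be slid
- bar (a joint): lift of the release bar above its locked height, m: 0 = down in a notch, 0.0038 = its tooth just rides over the pins, 0.012 = its end stop. A spring and its weight press it down with about 5.5 N (7.5 N fully up)
- bar_grip (a point): middle of the orange release bar: round rod 12 mm thick, 92 mm long, along the clamp's y, 90 mm above the clamp's underside when locked (44 mm above the carriage's top), on two 7 mm posts 30 mm either side of the middle. Pinch it from above between the posts, fingers closing along the clamp's x; 35 mm below it is free. It moves with the carriage and the lift
- carriage: Silver carriage, 44 x 80 mm, top 46 mm above the clamp's underside; its origin lies in that underside plane straight below the bar, axes as the clamp's. At its front (+x) it carries the pad
- pad_mount (a point): point on the carriage's front face, 22 mm ahead of its origin and 37.5 mm up, where the pad's spindle comes out. The black pad (44 mm wide, 14 mm high) has 22 mm of spring travel, 0.5 N to start and 0.5 N more per mm: about 6 N half way. How far its spindle is screwed out is not measured: its free face stands 27 to 72 mm ahead of this point, so where it begins to press must be felt
- fence (a point): middle of the line between the inner faces of the fence's two silver blocks (36 mm wide, 45 mm either side of the clamp's middle, tops 52 mm above the clamp's underside), 115 mm along +x from the clamp's origin, at the height of the bed's top
- wing: Blue plastic wing lying flat and loose on the cork bed: chord 60 mm (clamp's x), span 180 mm (y), 12 mm thick, about 60 g. Origin: centre of its underside, 30 mm behind the rounded leading edge, which faces the fence; the pad pushes its blunt trailing edge. It starts 4 to 14 mm short of the fence; home, its origin is at x = 85 mm of the clamp. It slides with under 1 N
- parts_box: bystander: red plastic parts box 100 x 90 x 40 mm with an open hinged lid standing up behind it to about 135 mm, on the tray; origin centre of its underside
- dish: bystander: white ceramic dish, 84 mm across, 28 mm high, on the tray; origin centre of its underside
- tweezers: bystander: steel tweezers, 130 mm long, lying on the tray; origin on the underside near the middle
- glue: bystander: white glue bottle, 34 mm across, 85 mm high, on the tray; origin centre of its underside
- tailplane: bystander: grey tailplane 55 x 200 x 10 mm on the green cutting mat; origin centre of its underside
- paint_pot: bystander: small jar, 44 mm across, 45 mm high, on the table beside the tray; origin centre of its underside
- driver: bystander: screwdriver with yellow handle, 160 mm long, on the green cutting mat; origin on the underside near the middle
Things that resemble listed ones, but are neither listed nor needed, are in the scene too. Several things have the shape of the wing; the one meant has the colours described above.

How it is judged (in metres and radians):
On the way:
1. the release bar is held up clear of the pins while the carriage has been slid at least 40 mm from its start (value of joint bar above 0.0042 m and distance of carriage from where it was at the start of the episode above 0.04 m), for 0.2 s.
At the end, for the whole second after the job is handed in: The bar is down in a notch (lift under 1.5 mm), the wing lies flat on the bed (within 3 mm) against the fence (within 2 mm, square within 0.05 rad), the pad presses on it with 3 to 9 N (pressed in about 5 to 17 mm), and wing and carriage are at rest (value of joint bar below 0.0015 m and contact force between carriage and wing between 3 and 9 N and x of wing in the frame of jig above 0.083 m and angle between the y axis of wing and the y axis of jig, either way round below 0.05 rad and z of wing in the frame of jig between 0.023 and 0.029 m and linear speed of each of wing, carriage below 0.01 m/s); the robot touches nothing.
It fails at once if the pad squeezes the wing with more than 12 N (contact force between carriage and wing above 12 N).
It fails at once if the wing is lifted or tipped off its bed (z of wing in the frame of jig above 0.036 m or angle between wing's own z axis and vertical above 0.2 rad).
It fails at once if the robot touches the wing (contact force between any of the fingers, the arm and wing above 2 N).
It fails at once if a bystander is moved by more than 15 mm (distance of any of parts_box, dish, tweezers, glue, tailplane, paint_pot, driver from where it was at the start of the episode above 0.015 m).
It also fails if it takes over 51 s, if anything falls off the work surface, if the arm or the gripper's body presses on something with over 40 N, if the wrist force passes 120 N, or if a joint passes its speed limit or range.

## Working session

There is one attempt and no reset: what is moved stays moved. The work goes in short steps, each a Python script; the robot and the scene stay as the last script left them, time stands still between calls to the robot, and variables do not carry over. Pictures are saved under pics/ and viewed, and the job is handed in when it is done.

```bash
mkdir -p pics; ls; python3 - <<'E'
from plant import *
import cv2
for n in ("side","top","wrist"):
    f=grab_frame(n); cv2.imwrite(f"pics/{n}0.png",f["pixels"][:,:,::-1])
    print(n,f["fx"],f["fy"],f["cx"],f["cy"],f["dist_coeffs"],f["rvec"],f["tvec"])
print(current_clock(),current_ft_force(),current_tcp_rot())
E
```

```text
pics
side 380.10088008290995 380.10088008290995 326.38312123847305 197.23035488603594 [-0.05773303  0.          0.          0.          0.        ] [ 2.1476963  -0.12851738  0.0665917 ] [-0.45616215  0.1107448   1.3770535 ]
top 395.8696136715029 395.8696136715029 323.6779608379852 201.7646854956239 [-0.0057217  0.         0.         0.         0.       ] [ 2.17957072 -2.15766011  0.13253064] [-0.00498323  0.48603793  1.29238945]
wrist 312.9223257545642 312.9223257545642 321.8260195260873 199.9357403325341 [0.00717083 0.         0.         0.         0.        ] [-2.27518924  1.78251462  0.27373648] [-0.52514703 -0.03769414  0.37935661]
0.15 [ 0.15473053  0.49570186 -0.42584799] [-1.79995606e+02  4.25813202e-02 -7.61475283e+01]
```

View pics/side0.png

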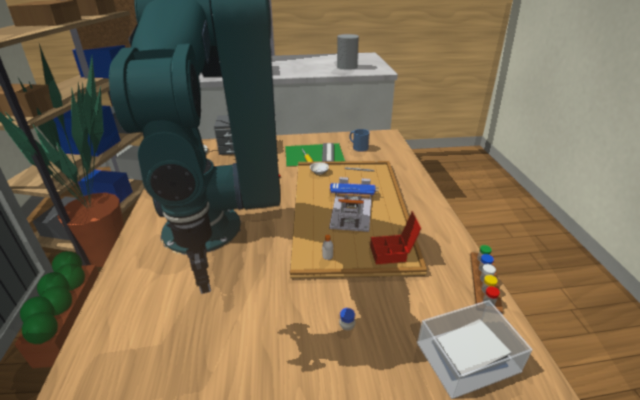

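View pics/top0.png

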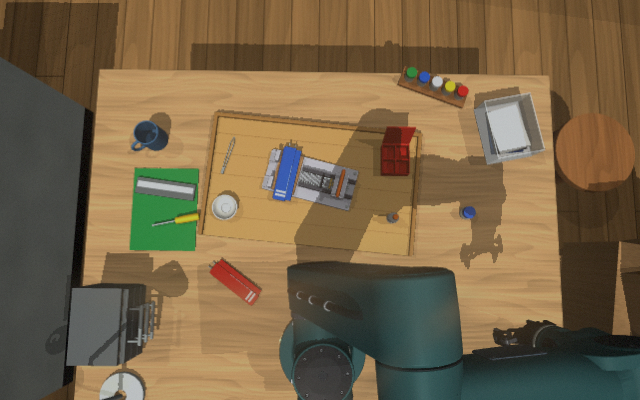

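View pics/wrist0.png

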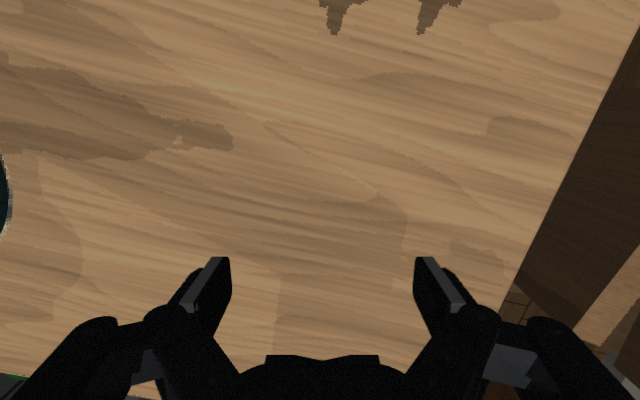

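The top view shows the clamp at about (310,180): bar at about (339,185), blue wing at about (287,173), parts box at (397,150), glue at (392,216). I'll zoom in on both views and mask the orange bar.

```bash
cat > h.py <<'E'
import numpy as np, cv2
def cam(f):
    K=np.array([[f["fx"],0,f["cx"]],[0,f["fy"],f["cy"]],[0,0,1]]);R=cv2.Rodrigues(np.array(f["rvec"],float))[0]
    return K,np.array(f["dist_coeffs"],float),R,np.array(f["tvec"],float)
def ray(f,uv):
    K,d,R,t=cam(f);p=cv2.undistortPoints(np.array(uv,float).reshape(-1,1,2),K,d).reshape(-1,2)
    D=np.c_[p,np.ones(len(p))]@R; return -R.T@t,D/np.linalg.norm(D,axis=1)[:,None]
def onz(f,uv,z):
    c,D=ray(f,uv); return c+D*((z-c[2])/D[:,2])[:,None]
def tri(f1,u1,f2,u2):
    a,da=ray(f1,[u1]);b,db=ray(f2,[u2]);da=da[0];db=db[0]
    s=np.linalg.lstsq(np.c_[da,-db],b-a,rcond=None)[0]
    p,q=a+s[0]*da,b+s[1]*db; return (p+q)/2,np.linalg.norm(p-q)
def proj(f,P):
    K,d,R,t=cam(f);return cv2.projectPoints(np.array(P,float).reshape(-1,3),R,t,K,d)[0].reshape(-1,2)
def orange(f):
    h=cv2.cvtColor(f["pixels"],cv2.COLOR_RGB2HSV);return h
E
python3 - <<'E'
from plant import *
from h import *
import pickle
F={n:grab_frame(n) for n in("side","top")}
pickle.dump(F,open("F0.pkl","wb"))
a=F["top"]["pixels"][130:220,250:410,::-1];b=F["side"]["pixels"][160:280,280:440,::-1]
cv2.imwrite("pics/t1.png",cv2.resize(a,None,fx=5,fy=5,interpolation=cv2.INTER_NEAREST))
cv2.imwrite("pics/s1.png",cv2.resize(b,None,fx=5,fy=5,interpolation=cv2.INTER_NEAREST))
E
```

```text
(no output)
```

View pics/t1.png

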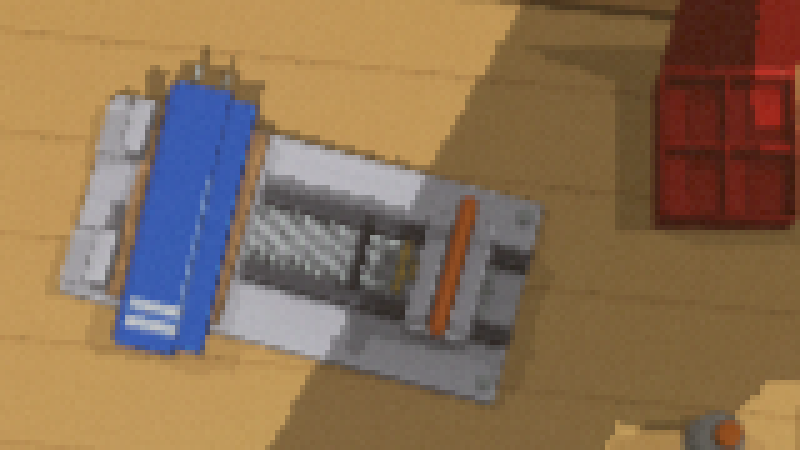

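View pics/s1.png

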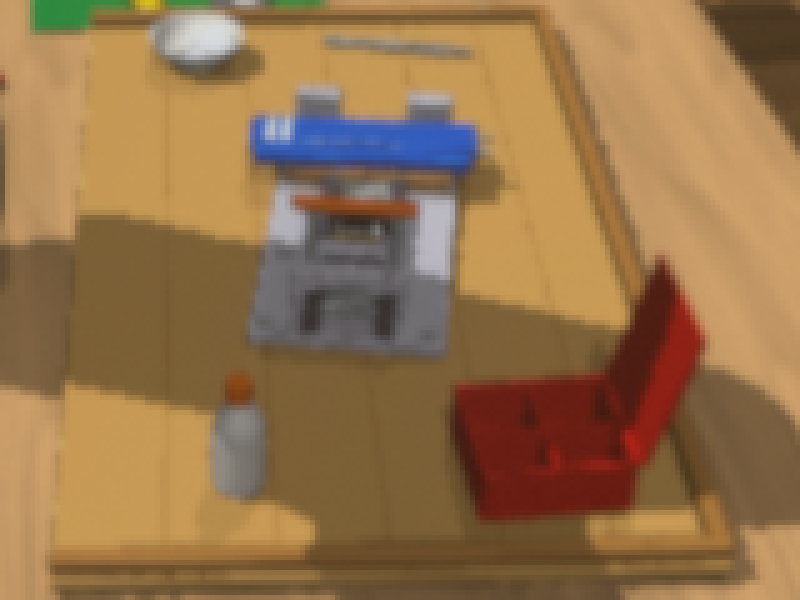

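```bash
python3 - <<'E'
from h import *
import pickle
F=pickle.load(open("F0.pkl","rb"))
def bar(f,box):
    x0,y0,x1,y1=box
    h=cv2.cvtColor(f["pixels"][y0:y1,x0:x1],cv2.COLOR_RGB2HSV).astype(int)
    m=((h[...,0]<16)&(h[...,1]>170)&(h[...,2]>90)).astype(np.uint8)
    n,l,s,c=cv2.connectedComponentsWithStats(m); i=1+np.argmax(s[1:,4])
    p=np.argwhere(l==i)[:,::-1]+[x0,y0]; p=p.astype(float)
    cen=p.mean(0); u=np.linalg.svd(p-cen,full_matrices=False)[2][0]; t=(p-cen)@u
    print(len(p),cen,cen+u*t.min(),cen+u*t.max(), t.max()-t.min())
    return cen,u
c1,u1=bar(F["top"],(325,160,355,205)); c2,u2=bar(F["side"],(330,190,372,210))
P,e=tri(F["top"],c1,F["side"],c2); print("bar centre",P,e)
# bar direction by casting top axis onto z
q=onz(F["top"],[c1-u1*12,c1+u1*12],P[2]);d=q[1]-q[0];print("bar dir deg",np.degrees(np.arctan2(d[1],d[0])),q)
# base corners top: at near end of jig (zoom coords)
z=lambda *a:[[x/5+250-.1,y/5+130-.1] for x,y in a]
s=lambda *a:[[x/5+280,y/5+160] for x,y in a]
for a,b in (((540,205),(445,354)),((493,400),(250,341))):
    print(tri(F["top"],z(a)[0],F["side"],s(b)[0]), onz(F["top"],z(a),.03))
# tray surface etc. : fence block tops
E
```

```text
79 [340.21518987 183.01265823] [343.68178137 169.91577128] [336.79215526 195.94498595] 26.925581964113398
45 [350.71111111 201.15555556] [339.97052995 200.44624181] [361.01084679 201.83575563] 21.08614903615794
bar centre [ 0.53822622 -0.05094017  0.10616244] 0.00201659685217876
bar dir deg 165.63079208816953 [[ 0.57442596 -0.06038336  0.10616244]
 [ 0.5002447  -0.04137934  0.10616244]]
(array([ 0.59466204, -0.11519513,  0.01933624]), np.float64(0.0025527444638102875)) [[ 0.59130995 -0.11401328  0.03      ]]
(array([ 0.46139539, -0.08358628,  0.01917677]), np.float64(0.001892635261078311)) [[ 0.45944789 -0.08273948  0.03      ]]
```

```bash
python3 - <<'E'
from plant import *
from h import *
import pickle
for y in (76.4,-103.6):
    for z in (.25,.1): print(y,z,ik([.538,-.05,z],[180,0,y]),ik([.56,.05,z],[180,0,y]))
f=grab_frame("wrist");K,d,R,t=cam(f);print("cam pos",-R.T@t,"tcp",current_ee_pos(),"axes",R)
F=pickle.load(open("F0.pkl","rb"))
print(onz(F["top"],[[397,155],[392,216],[287,173]],.05))
E
```

```text
76.4 0.25 [-13.95288964  16.42888126   0.83338625  74.40450499   0.
  -0.35288964] [-3.20184544 18.62925049  4.07480396 75.44555347  0.         10.39815456]
76.4 0.1 [-13.95288964  21.18212147 -16.34895474  52.4689238    0.
  -0.35288964] [ -3.20184544  23.10375763 -13.13590582  53.76033656   0.
  10.39815456]
-103.6 0.25 [-13.95288964  16.42888126   0.83338625  74.40450499   0.
 179.64711036] [  -3.20184544   18.62925049    4.07480396   75.44555347    0.
 -169.60184544]
-103.6 0.1 [-13.95288964  21.18212147 -16.34895474  52.4689238    0.
 179.64711036] [  -3.20184544   23.10375763  -13.13590582   53.76033656    0.
 -169.60184544]
cam pos [ 0.20095967 -0.4916823   0.37306637] tcp [ 0.12570138 -0.50963275  0.23912064] axes [[ 2.39197889e-01 -9.70970801e-01 -2.72508111e-04]
 [-9.26459009e-01 -2.28316428e-01  2.99241231e-01]
 [-2.90616716e-01 -7.13254032e-02 -9.54177453e-01]]
[[ 0.642687   -0.24232702  0.05      ]
 [ 0.43907024 -0.22364475  0.05      ]
 [ 0.57770561  0.12207177  0.05      ]]
```

```bash
python3 - <<'E'
from plant import *
from h import *
import pickle
W=[]
for i,p in enumerate([[.56,-.04,.27],[.575,.03,.27]]):
    move_to(p,[180,0,76.4]); hold(.15)
    f=grab_frame("wrist");W.append(f);cv2.imwrite(f"pics/w{i}.png",f["pixels"][:,:,::-1])
    print(current_clock(),current_ft_force(),current_ee_pos(),current_tcp_rot())
pickle.dump(W,open("W.pkl","wb"))
E
```

```text
2.7833 [ 0.23871963  0.3146953  -0.40995224] [ 0.55994892 -0.04052801  0.26999987] [-1.79999979e+02  1.21111586e-03  7.63400549e+01]
3.375 [ 0.32200766 -0.13386665  0.0539504 ] [0.5749345  0.02916963 0.2700397 ] [1.79997296e+02 6.90425581e-03 7.63354643e+01]
```

View pics/w0.png

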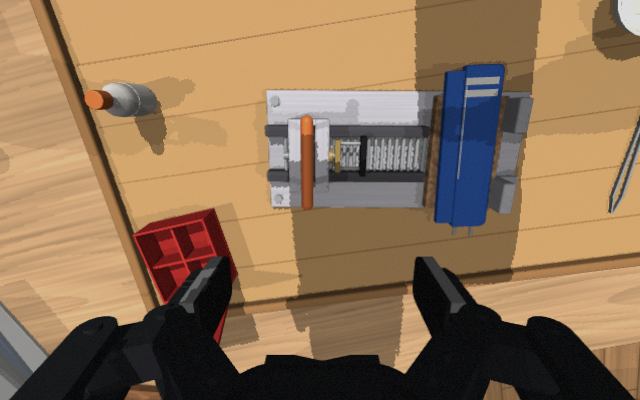

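View pics/w1.png

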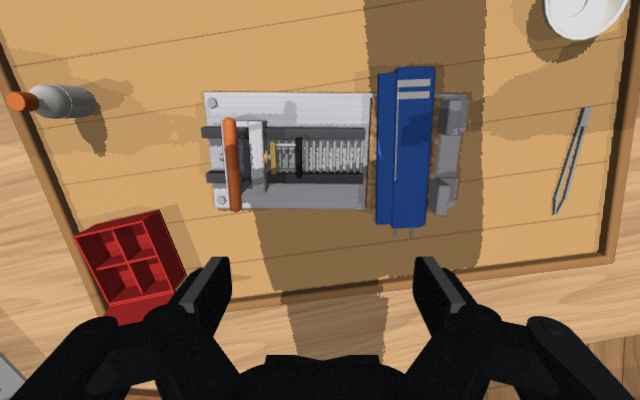

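Wrist views show the bar at (307,162) and (232,165), and the black pad at x≈363 and 299, row 157. The blue wing's trailing edge is at x≈440 and 378. Triangulating next.

```bash
python3 - <<'E'
from h import *
import pickle
W=pickle.load(open("W.pkl","rb"))
for i,(x,y) in enumerate([(255,80),(190,80)]):
    cv2.imwrite(f"pics/wz{i}.png",cv2.resize(W[i]["pixels"][y-20:y+160,x:x+290-(0),::-1],None,fx=2.7,fy=2.7,interpolation=cv2.INTER_NEAREST))
cs=[]
for i,(f,b) in enumerate(zip(W,[(285,100,325,225),(210,100,252,225)])):
    x0,y0,x1,y1=b;h=cv2.cvtColor(f["pixels"][y0:y1,x0:x1],cv2.COLOR_RGB2HSV).astype(int)
    m=((h[...,0]<14)&(h[...,1]>170)&(h[...,2]>70)).astype(np.uint8)
    n,l,s,c=cv2.connectedComponentsWithStats(m);k=1+np.argmax(s[1:,4])
    p=(np.argwhere(l==k)[:,::-1]+[x0,y0]).astype(np.float32)
    r=cv2.minAreaRect(p);print(len(p),r); bx=cv2.boxPoints(r)
    o=bx[np.argsort(bx[:,1])];top,bot=o[:2].mean(0),o[2:].mean(0);print(top,bot);cs.append((top,bot))
A=tri(W[0],cs[0][0],W[1],cs[1][0]);B=tri(W[0],cs[0][1],W[1],cs[1][1]);print(A,B)
d=B[0]-A[0];print((A[0]+B[0])/2,np.linalg.norm(d),np.degrees(np.arctan2(d[1],d[0])))
E
```

```text
1012 ((306.4999694824219, 162.5), (92.99998474121094, 10.999998092651367), 90.0)
[306.49997 116.00001] [306.49997 209.     ]
1020 ((232.45175170898438, 164.4207000732422), (93.42616271972656, 11.792459487915039), 85.2363510131836)
[228.57243 117.86897] [236.33107 210.97243]
(array([ 0.49532553, -0.03947229,  0.10761224]), np.float64(0.00023271358519651148)) (array([ 0.5841078 , -0.06268719,  0.10346578]), np.float64(0.00018549447527849613))
[ 0.53971666 -0.05107974  0.10553901] 0.09186085225038317 -14.653681336490767
```

View pics/wz0.png

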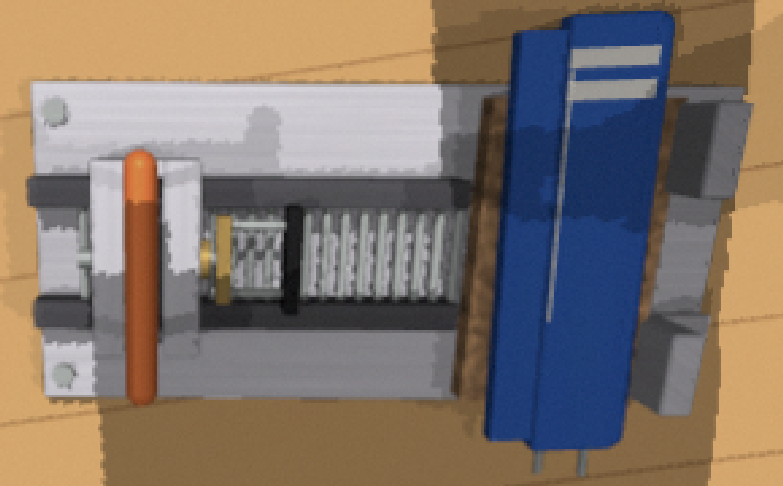

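View pics/wz1.png

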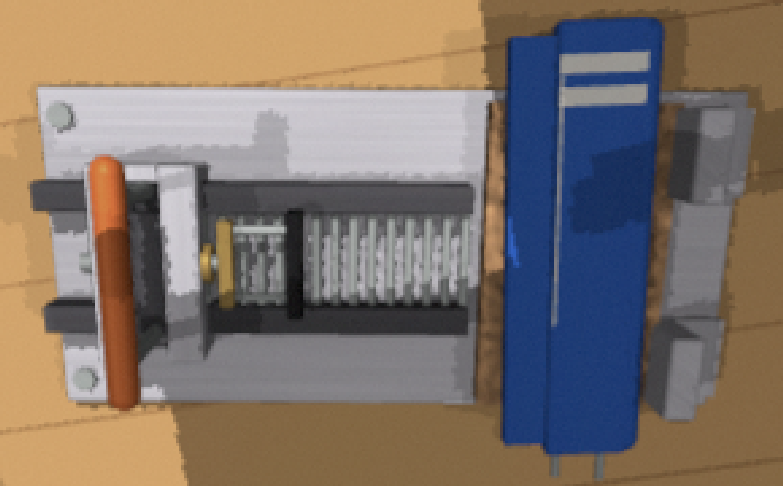

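```bash
python3 - <<'E'
from h import *
import pickle
W=pickle.load(open("W.pkl","rb"))
P={"baseTL":((32,83),(37,88)),"baseBL":((46,397),(70,402)),"padT":((299,207),(301,212)),"padB":((297,312),(301,316)),
"teT":((513,33),(508,38)),"teB":((486,440),(503,443)),"blkT":((713,197),(697,197)),"blkB":((660,413),(660,418)),"blkT2":((722,103),(702,110)),"blkB2":((670,345),(671,342))}
q={}
for k,(a,b) in P.items():
    q[k],e=tri(W[0],(a[0]/2.7+254.8,a[1]/2.7+59.8),W[1],(b[0]/2.7+189.8,b[1]/2.7+59.8)); print(k,q[k].round(4),round(e,4))
d=q["baseTL"]-q["baseBL"];yaw=np.arctan2(d[1],d[0])-np.pi/2;print("yaw",np.degrees(yaw))
for y in (yaw,np.radians(75.5)):
    x=np.array([np.cos(y),np.sin(y)]);yy=np.array([-x[1],x[0]]);bar=np.array([.5397,-.0511])
    O=bar+.1*x; print(np.degrees(y)); [print(k,((v[:2]-O)@x).round(4),((v[:2]-O)@yy).round(4)) for k,v in q.items()]
E
```

```text
baseTL [ 0.4605 -0.0806  0.0297] 0.0002
baseBL [ 0.5959 -0.1149  0.0274] 0.0006
padT [0.5341 0.0155 0.0512] 0.0001
padB [0.5748 0.0054 0.0602] 0.0002
teT [0.4885 0.1121 0.0427] 0.0003
teB [0.6562 0.0777 0.0479] 0.0005
blkT [0.5621 0.1637 0.0809] 0.0021
blkB [0.6471 0.1398 0.0778] 0.0002
blkT2 [0.5307 0.1712 0.0761] 0.0003
blkB2 [0.6213 0.1512 0.0675] 0.0032
yaw 75.78824496713304
75.78824496713304
baseTL -0.148 0.0695
baseBL -0.148 -0.0701
padT -0.0368 0.0218
padB -0.0367 -0.0201
teT 0.0456 0.0897
teB 0.0534 -0.0813
blkT 0.1137 0.031
blkB 0.1115 -0.0573
blkT2 0.1133 0.0632
blkB2 0.1162 -0.0295
75.5
baseTL -0.1484 0.0693
baseBL -0.1477 -0.0704
padT -0.0369 0.0221
padB -0.0366 -0.0198
teT 0.0452 0.0904
teB 0.0539 -0.0805
blkT 0.1136 0.0321
blkB 0.1117 -0.0562
blkT2 0.1129 0.0643
blkB2 0.1163 -0.0284
```

```bash
python3 - <<'E'
from plant import *
from h import *
set_gripper(.05,20)
move_to([.5397,-.0511,.17],[180,0,75.5]); hold(.2)
print(current_clock(),current_ft_force(),current_ee_pos())
f=grab_frame("wrist");cv2.imwrite("pics/w2.png",f["pixels"][:,:,::-1])
move_linear([.5397,-.0511,.0955],v=.08); hold(.2)
print(current_clock(),current_ft_force(),current_ee_pos())
f=grab_frame("wrist");cv2.imwrite("pics/w3.png",f["pixels"][:,:,::-1])
set_gripper(.0,20);hold(.3)
print(current_clock(),current_ft_force(),current_torque(),current_ee_pos(),current_width())
f=grab_frame("wrist");cv2.imwrite("pics/w4.png",f["pixels"][:,:,::-1])
E
```

```text
4.6083 [-0.35636294  0.10389288  0.94986624] [ 0.54073604 -0.05052328  0.1710384 ]
5.9417 [-0.52353417 -0.26491851 -0.5532511 ] [ 0.5399238  -0.05115091  0.09586391]
6.7167 [1.03309854 3.3097397  2.43262027] [ 0.63988968 -0.07367768  0.03327741] [ 0.53979113 -0.05097075  0.09555983] 0.010958501031847439
```

View pics/w3.png

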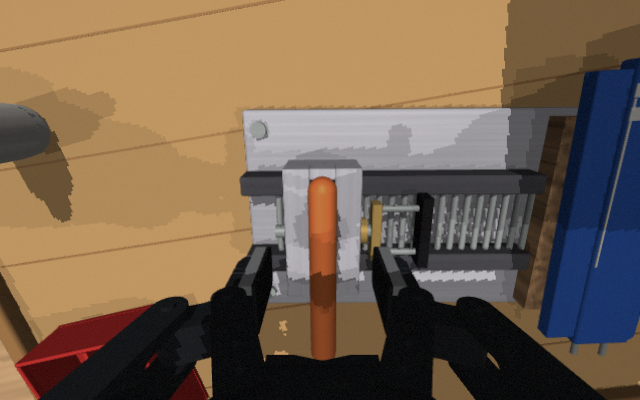

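View pics/w4.png

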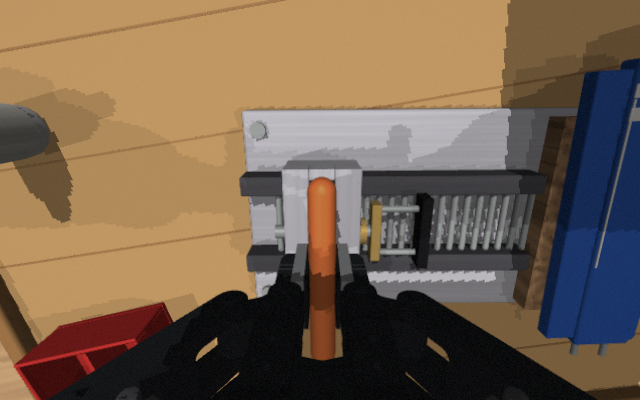

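The bar (322,180–355) is centred between the pads, and the reaction force is small. I'll tighten the grip and lift.

```bash
python3 - <<'E'
from plant import *
from h import *
set_gripper(0,50);hold(.2)
p0=np.array(current_ee_pos());np.save("p0.npy",p0);print(p0,current_width(),current_ft_force())
for dz in (.003,.0055,.0075):
    move_linear(p0+[0,0,dz],v=.02);hold(.15);print(dz,current_ee_pos()-p0,current_ft_force())
x=np.array([np.cos(np.radians(75.5)),np.sin(np.radians(75.5)),0])
move_linear(p0+[0,0,.0075]+.02*x,v=.05);hold(.15)
print(current_clock(),current_ee_pos()-p0,current_ft_force(),current_ft_force()@x,current_width())
f=grab_frame("wrist");cv2.imwrite("pics/w5.png",f["pixels"][:,:,::-1])
E
```

```text
[ 0.53976238 -0.05101722  0.09561454] 0.010254955639095025 [0.48474591 3.7503107  5.12715502]
0.003 [-0.00016199 -0.00019583  0.00275794] [ 1.17097539 -0.92396381 -5.42049368]
0.0055 [-9.34170529e-05 -5.35567545e-05  5.46156885e-03] [ 1.18890558 -1.17694576 -5.38918584]
0.0075 [-6.40561178e-05  1.64081469e-05  7.46211951e-03] [ 0.48720829 -1.95681071 -7.17956542]
9.1667 [0.0048402  0.01939749 0.00743976] [-0.40169961  1.59570318 -6.46328887] 1.44429872139516 0.010292048146943525
```

View pics/w5.png

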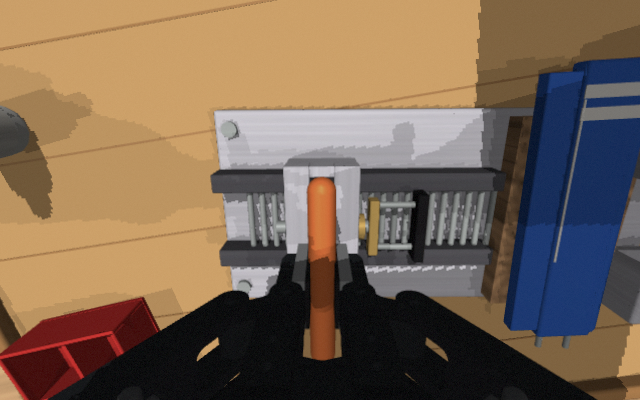

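The carriage follows with the bar up. I'll slide to just before contact, then go in small steps and feel for the spring.

```bash
cat > st.py <<'E'
from plant import *
from h import *
p0=np.load("p0.npy")
x=np.array([np.cos(np.radians(75.5)),np.sin(np.radians(75.5)),0])
def rd(n=10):
    a=[]
    for _ in range(n): hold(.02);a.append(current_ft_force())
    a=np.array(a);return (a@x).mean().round(2),(a@x).std().round(2),a[:,2].mean().round(2)
def go(d,z=.0075,v=.04):
    move_linear(p0+[0,0,z]+d*x,v=v)
    r=rd();q=current_ee_pos()-p0;print(f"t{current_clock():.1f} d{d} got {(q@x):.4f} z{q[2]:.4f}",r)
    return r
E
python3 - <<'E'
from st import *
go(.04);go(.07,v=.06)
for d in (.078,.084,.088,.092): go(d,v=.03)
f=grab_frame("wrist");cv2.imwrite("pics/w6.png",f["pixels"][:,:,::-1])
E
```

```text
t10.0 d0.04 got 0.0400 z0.0075 (np.float64(0.71), np.float64(0.33), np.float64(-6.52))
t10.8 d0.07 got 0.0701 z0.0074 (np.float64(0.8), np.float64(0.46), np.float64(-6.5))
t11.4 d0.078 got 0.0781 z0.0074 (np.float64(0.72), np.float64(0.34), np.float64(-6.46))
t11.9 d0.084 got 0.0841 z0.0074 (np.float64(1.02), np.float64(0.39), np.float64(-6.46))
t12.4 d0.088 got 0.0881 z0.0073 (np.float64(0.81), np.float64(0.55), np.float64(-6.65))
t12.8 d0.092 got 0.0921 z0.0073 (np.float64(0.7), np.float64(0.73), np.float64(-6.45))
```

View pics/w6.png

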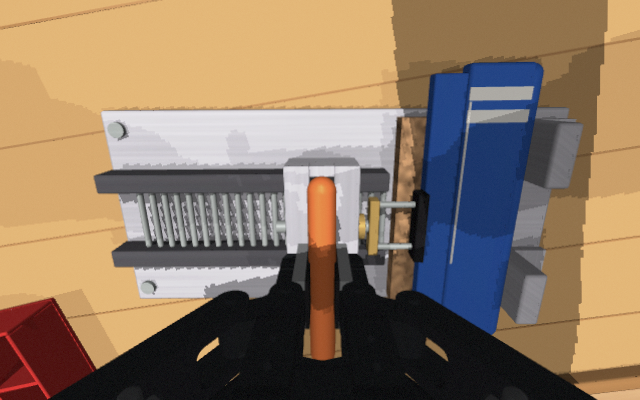

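The pad (420,225) has reached the wing and the wing is nearly at the fence. Continuing in 2 mm steps.

```bash
python3 - <<'E'
from st import *
for d in (.094,.096,.098,.100,.102,.104):
    r=go(d,v=.02)
    if r[0]<-8.5: print("stop");break
f=grab_frame("wrist");cv2.imwrite("pics/w7.png",f["pixels"][:,:,::-1])
E
```

```text
t13.3 d0.094 got 0.0940 z0.0073 (np.float64(-0.19), np.float64(0.45), np.float64(-6.39))
t13.7 d0.096 got 0.0959 z0.0073 (np.float64(-1.01), np.float64(0.39), np.float64(-6.65))
t14.2 d0.098 got 0.0977 z0.0073 (np.float64(-1.77), np.float64(0.57), np.float64(-6.61))
t14.6 d0.1 got 0.0996 z0.0073 (np.float64(-2.68), np.float64(0.41), np.float64(-6.6))
t15.0 d0.102 got 0.1015 z0.0073 (np.float64(-4.12), np.float64(0.46), np.float64(-6.46))
t15.4 d0.104 got 0.1034 z0.0072 (np.float64(-4.6), np.float64(0.43), np.float64(-6.56))
```

View pics/w7.png

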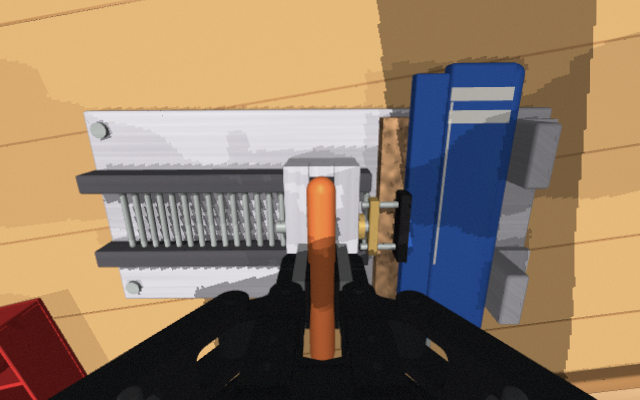

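Onset is at d≈0.0935 and the force change is 5.4 N, so the pad is about 10 mm in, which is half way. d=0.104 is the notch at 0.112. Now I'll lower the bar into it while still gripping.

```bash
python3 - <<'E'
from st import *
go(.1046,v=.02)
for z in (.005,.003,.0015,.0003): go(.1046,z,v=.015)
f=grab_frame("wrist");cv2.imwrite("pics/w8.png",f["pixels"][:,:,::-1])
E
```

```text
t15.9 d0.1046 got 0.1039 z0.0072 (np.float64(-5.84), np.float64(0.58), np.float64(-6.6))
t16.4 d0.1046 got 0.1038 z0.0048 (np.float64(-6.02), np.float64(0.37), np.float64(-5.83))
t16.8 d0.1046 got 0.1038 z0.0028 (np.float64(-6.15), np.float64(0.63), np.float64(-6.08))
t17.2 d0.1046 got 0.1041 z0.0013 (np.float64(-3.84), np.float64(0.36), np.float64(-6.2))
t17.6 d0.1046 got 0.1042 z0.0001 (np.float64(-3.49), np.float64(0.44), np.float64(-5.57))
```

View pics/w8.png

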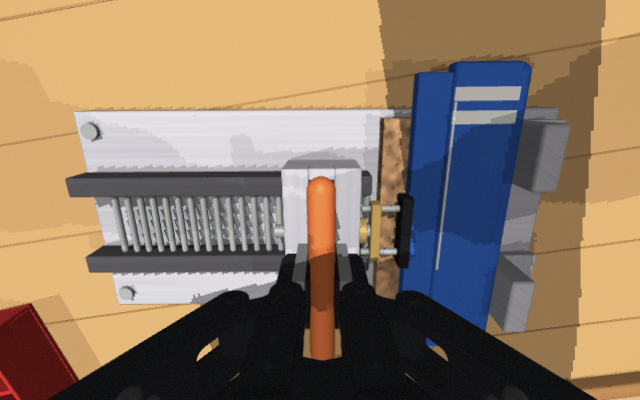

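The tooth has taken the load: lateral force fell at z 1.3 mm. The bar's weight is still on the grip, so I'll lower until it rests.

```bash
python3 - <<'E'
from st import *
for z in (-.0004,-.0010,-.0016):
    r=go(.1043,z,v=.01)
    if r[2]>-1: break
q=current_ee_pos()
set_gripper(.03,20);hold(.3);print(rd(),current_ee_pos()-q)
f=grab_frame("wrist");cv2.imwrite("pics/w9.png",f["pixels"][:,:,::-1])
q=current_ee_pos();move_linear([q[0],q[1],.17],v=.06);hold(.2)
f=grab_frame("wrist");cv2.imwrite("pics/w10.png",f["pixels"][:,:,::-1]);print(current_clock(),current_ft_force())
E
```

```text
t18.1 d0.1043 got 0.1041 z0.0000 (np.float64(-2.23), np.float64(0.31), np.float64(2.68))
(np.float64(-0.07), np.float64(0.42), np.float64(0.01)) [ 4.39200899e-04  4.26962447e-05 -4.42051466e-04]
20.5917 [ 0.28468821 -1.56650876  1.16627596]
```

View pics/w10.png

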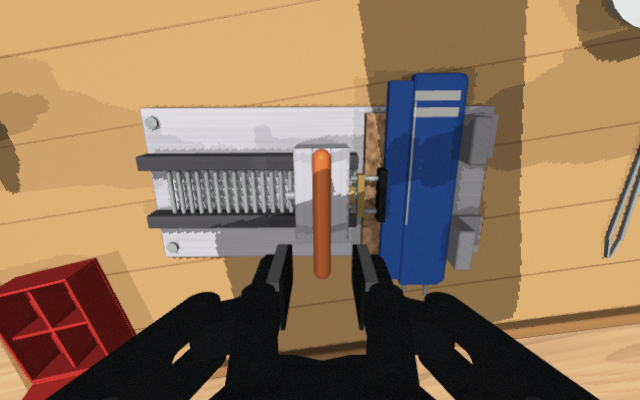

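The bar came to rest at lift 0.0 and stayed after release (bar at (321,215), pad touching the wing at (382,195)). I'll confirm from two raised views.

```bash
python3 - <<'E'
from plant import *
from h import *
import pickle
W=[]
for i,p in enumerate([[.56,-.01,.27],[.575,.05,.27]]):
    move_to(p,[180,0,75.5]); hold(.2)
    f=grab_frame("wrist");W.append(f)
    cv2.imwrite(f"pics/f{i}.png",cv2.resize(f["pixels"][50:240,150:440,::-1],None,fx=2.7,fy=2.7,interpolation=cv2.INTER_NEAREST))
pickle.dump(W,open("W2.pkl","wb"))
print(current_clock(),current_ft_force())
f=grab_frame("side");cv2.imwrite("pics/s9.png",cv2.resize(f["pixels"][120:300,260:450,::-1],None,fx=3,fy=3))
E
```

```text
21.9917 [ 0.55380534 -0.00500894  0.44512642]
```

View pics/f0.png

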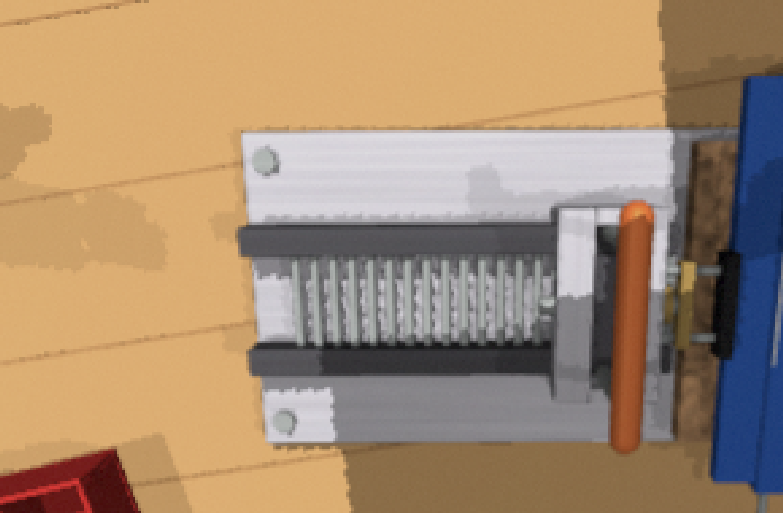

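View pics/f1.png

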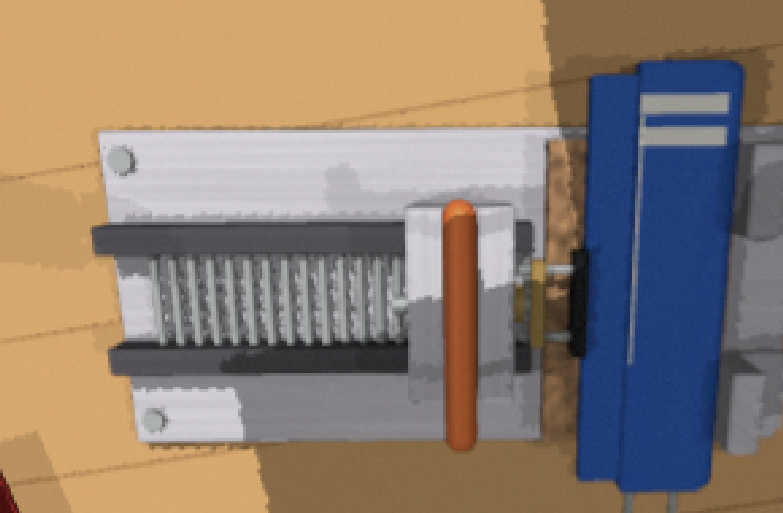

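View pics/s9.png

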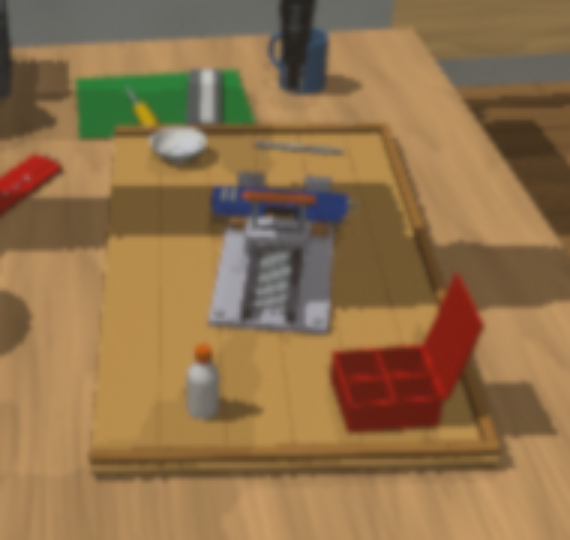

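```bash
python3 - <<'E'
from h import *
import pickle
W=pickle.load(open("W2.pkl","rb"))
P={"barT":((636,207),(458,205)),"barB":((626,446),(461,445)),"padT":((740,252),(586,250)),"padB":((730,357),(585,355)),"teT":((744,80),(590,78)),"teB":((715,478),(579,478))}
y=np.radians(75.6);x=np.array([np.cos(y),np.sin(y)]);yy=np.array([-x[1],x[0]]);O=np.array([.5397,-.0511])+.1*x
q={}
for k,(a,b) in P.items():
    q[k],e=tri(W[0],(a[0]/2.7+149.8,a[1]/2.7+49.8),W[1],(b[0]/2.7+149.8,b[1]/2.7+49.8))
    print(k,((q[k][:2]-O)@x).round(4),((q[k][:2]-O)@yy).round(4),q[k][2].round(4),e.round(4))
d=q["teT"]-q["teB"];print("wing yaw rel deg",np.degrees(np.arctan2(d[1],d[0]))-90-75.6)
E
```

```text
barT 0.0038 0.045 0.1072 0.0004
barB 0.0045 -0.0408 0.1111 0.0002
padT 0.0542 0.0244 0.0658 0.0003
padB 0.0566 -0.0202 0.0585 0.0002
teT 0.056 0.0893 0.0448 0.0004
teB 0.057 -0.0779 0.0527 0.0008
wing yaw rel deg 0.35673582556623273
```

Position and squareness check out. The hand-picked bar height scatters (0.107 and 0.111 m), so I'll redo it with the same mask method as before.

```bash
python3 - <<'E'
from h import *
import pickle
def ends(f,b):
    x0,y0,x1,y1=b;h=cv2.cvtColor(f["pixels"][y0:y1,x0:x1],cv2.COLOR_RGB2HSV).astype(int)
    m=((h[...,0]<14)&(h[...,1]>170)&(h[...,2]>70)).astype(np.uint8)
    n,l,s,c=cv2.connectedComponentsWithStats(m);k=1+np.argmax(s[1:,4])
    p=(np.argwhere(l==k)[:,::-1]+[x0,y0]).astype(np.float32);r=cv2.minAreaRect(p)
    o=cv2.boxPoints(r);o=o[np.argsort(o[:,1])];return o[:2].mean(0),o[2:].mean(0),p.mean(0),len(p)
for fn,bb in (("W.pkl",[(285,100,325,225),(210,100,252,225)]),("W2.pkl",[(370,115,398,225),(308,115,332,225)])):
    W=pickle.load(open(fn,"rb"));e=[ends(f,b) for f,b in zip(W,bb)]
    print(fn,[i[3] for i in e])
    for j in range(3):print(tri(W[0],e[0][j],W[1],e[1][j])[0].round(4))
E
```

```text
W.pkl [1012, 1020]
[ 0.4953 -0.0395  0.1076]
[ 0.5841 -0.0627  0.1035]
[ 0.5368 -0.0498  0.108 ]
W2.pkl [1017, 991]
[0.5205 0.0611 0.1071]
[0.6072 0.0384 0.1098]
[0.5622 0.0506 0.1069]
```

```bash
python3 - <<'E'
from plant import *
print(current_ft_force(),current_clock()); job_done(); print(current_clock())
E
```

```text
[ 0.4300176   0.77484706 -0.56924425] 22.0417
the job is handed in; nothing more can be done
the job is handed in; nothing more can be done
```

I clamped the blue wing and handed the job in at about 22 s of the 51 s allowed; no verdict was reported. I pinched the orange bar, lifted it 7.5 mm and slid the carriage 104 mm from its start. I then lowered the bar into the notch at 0.112 m, let go and backed off.

**Pad:** it began to press at about 93.5 mm of slide. The force had risen by about 5.4 N at 103.4 mm and by about 6.6 N at 104 mm, so the pad is about 10–12 mm in, roughly half way.

**Lock:** the sideways load went off the gripper as the bar dropped. The bar stopped at its original height, and the carriage stayed put after release.

**Wing:** its trailing edge measured 56–57 mm along the clamp (55 mm nominal), and it was square within about 0.4°. I judged it flat from the pictures only, and the bystanders looked undisturbed in them.

**Weak check:** camera measurements of the bar's final height scattered by about 3 mm. That is too coarse to prove the lift is under 1.5 mm, so the lock rests on the force and tool-height evidence above.

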